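Strip the cap-press set-up stack and weigh its pod

ROBOT

A 7-joint arm with a two-finger parallel gripper is mounted at the origin on the work surface. World frame = base frame: x ahead of the robot, y to its left, z up, the work surface at z = 0. Lengths are in m, angles in rad, forces in N, time in s.
With the tool pointing down it reaches from about 0.4 to 0.85 m from the base axis. Payload 10.4 kg.
Tool frame: the origin (TCP) lies between the finger pads; the fingertips stand 17 mm ahead of it and the grasp point (between the pads) lies 2 mm behind it; z points along the fingers, y is the direction in which the jaws open and shut (so a half turn about z gives the same grasp; the last joint's range is limited). The gripper opens to 85 mm and grips with 20 to 120 N. Pads are 22 mm wide; open, the fingers measure 114 mm over their backs; the gripper's body (76 mm by 85 mm) begins 54 mm behind the grasp point. The pads swing forward as they close: fully open they stand 13 mm farther back than shut.
Start: joints at [1.225, 0.332, -0.065, 1.46, 0.022, 1.35, -0.088], TCP at [0.198, -0.593, 0.248] pointing down, gripper open.
Joint ranges: [-2.6, 2.6], [-0.5, 2.12], [-1.47, 1.34], [0.16, 2.42], [-1.27, 4.41], [0.06, 2.06], [-2.6, 2.6]. Speed limits (rad/s): [2.22, 2.22, 2.79, 2.79, 3.14, 3.14, 3.14].

INTERFACE

Orientations are given as a unit quaternion [x, y, z, w].
In Python, from workcell import manip gives the robot as it stands.
- The arm moves only by the tool jog_arm, never from a script. Its argument "steps" is one flat list of numbers, 5 for each row, row after row: the finger opening in m, from 0 to 0.0854, then the shift along the tool's x, y, z in m, then the turn about the tool's z in rad. In form: [gripper, x, y, z, twist, gripper, x, y, z, twist, ...]. A call has exactly 10 rows; each row is the pose to reach, as a shift and turn from the pose commanded when the call began, along the tool's axes at that moment; what a row does not reach only later rows make up. A row lasts 1/10 s, in which the tool goes at most 50 mm and 8.59 degrees, less where a joint would pass 70% of its speed; a pose out of reach is approached as far as the arm can. A call with a gripper value outside its range is refused whole. The fingers move at their own pace and stop on an object; "grip_force" is the grip in N (left out, the last holds). Time passes only in rows, so rows that repeat a pose let the fingers close, or fill a call up. It gives the time, the measured TCP pose, the force and the opening at its end, in the units of the state.
- manip.get_obs(): the state, without advancing time (a new reading comes with each control period).
- manip.camera(name): name is "scene" or "top"; returns (picture, depth): 480x640x3 uint8, red, green, blue; 480x640 float32, m along the optical axis (not along the pixel's ray), 0 where there is no reading.
- manip.calibration(name): a dict with "mtx" (3x3 intrinsics, pixels), "world_to_cam" (4x4, takes a point from world to camera coordinates). Camera axes: x right, y down, z forward; pixel columns grow to the right and rows downward; lengths in m; the calibration is good to about 2 mm. A picture is of the moment at which its call begins. calibration takes no time and is no camera call.
- manip.hand_in(): hands the job in, once; it reports no verdict.
The state is a dict: "clock": time; "joint_pos": joint angles; "joint_velocities": joint speeds; "tau": joint torques, N m; "position": TCP position; "ee_rot": TCP orientation; "ft_force": force on the tool from outside, world axes, zero at the start; "torque": the same for the moment, N m; "grip_width": opening from 0.0 (shut) to 1.0 (fully open).
Only numpy, scipy, OpenCV 4.12 (cv2) and the standard library are available. Lean on these libraries where they do the work, as an engineer would, in place of code of your own. Each camera call takes 0.05 s, during which the arm holds its last target.

TASK

Take the cap-press set-up stack apart from the top down: set the round brass button upright in the grey dish, then lay the steel block flat in the small blue tray. Then seat the white nest flat on the dark steel stand, the stand's post going up through the hole under the nest's well so that it pushes the pod up; take the raised pod and stand it upright in the middle of the scale's pan, leaving the nest seated. Leave the amber jar and the cardboard box where they are.

Things in the scene. Friction and masses are not known exactly. Their poses are not given: they have to be found in the camera images.
- button: Plain brass gauge button, an upright solid cylinder 30 mm in diameter, 24 mm tall, 140 g. Top of the stack: starts standing on the middle of the steel block. Origin: centre of its underside; z up.
- block: Plain steel gauge block 50 x 40 x 22 mm (x, y, z), 340 g. Starts lying on the flat end of the white nest, aligned with it, the brass button on it. Origin: centre of its underside; z up, x along its 50 mm side.
- nest: White plastic block 120 x 60 x 40 mm (x, y, z), 300 g, bottom of the stack, loose on the table. Centred 36 mm from its origin along +x: a well 34.4 x 22.4 mm, 34 mm deep, its 6 mm floor pierced by a hole 20 (x) by 22 mm (y). The block lies 28 mm along -x. Once the block is off, grip it at the middle across its 60 mm width. Origin: centre of underside; z up.
- pod: Cartridge pod 32 x 20 x 34 mm (x, y, z), clear body, black top, 20 g. Starts upright and loose (1.2 mm clearance) in the nest's well, its top flush with the nest's top: it cannot be gripped until pushed up from below. Seating the nest on the stand raises it 20 mm. Pods in the big blue side trays are not wanted. Origin: centre of underside; z up, axes as the nest's.
- stand: Fixed dark steel ejector plate 136 x 76 mm, 10 mm thick, with one round bright steel post, 10 mm in diameter, 26 mm tall above the plate, 36 mm from the origin along +x. The nest goes on it centre over centre, axes the same way (well end over the post); seated, the nest's underside is 10 mm above the stand's origin. Origin: centre of the plate's underside; z up.
- dish: Fixed shallow round grey dish, 90 mm outside diameter, 10 mm high, wall 3 mm, inner floor 4 mm above its origin. Place of the brass button. Origin: centre of its underside; z up.
- tray: Fixed small blue rectangular tray, 100 x 84 mm outside (x, y), 10 mm high, wall and floor 4 mm thick. Place of the steel block. Origin: centre of its underside; z up.
- scale: Fixed small white bench scale with a round steel pan 90 mm in diameter, the pan's top 40 mm above the origin and centred on it; the body below, 116 x 104 mm, reaches from -68 to +48 mm along x. Place of the pod. Origin: on the table directly below the centre of the pan; z up.
- jar: Bystander: small amber glass jar with white cap, 34 mm in diameter, 45 mm tall, standing loose among the task's things. Origin: centre of its underside.
- finger_cots: Bystander: small closed cardboard box, 36 x 30 x 30 mm, standing loose among the task's things on the robot's side. Origin: centre of its underside.
Mind the look-alikes: they are no part of the job. What is shaped like the block but purple or red is not meant.

How it is judged:
On the way, in this order (a step that is already met when the one before it is completed fails the run):
1. The brass button stands in the dish (horizontal distance between button and dish below 0.028 m and z of button in the frame of dish below 0.008 m and angle between button's own z axis and vertical below 0.12 rad), for 0.2 s.
2. The steel block lies flat in the blue tray (x of block in the frame of tray between -0.028 and 0.028 m and y of block in the frame of tray between -0.028 and 0.028 m and z of block in the frame of tray between 0 and 0.008 m and angle between block's own z axis and vertical below 0.12 rad), for 0.2 s.
3. The nest is seated flat on the stand and its post has pushed the pod up in the well (horizontal distance between nest and stand below 0.012 m and z of nest in the frame of stand below 0.0135 m and angle between nest's own z axis and vertical below 0.06 rad and angle between the x axis of nest and the x axis of stand, either way round below 0.25 rad and z of pod in the frame of nest above 0.022 m and horizontal distance between pod and stand below 0.06 m and angle between pod's own z axis and vertical below 0.25 rad), for 0.2 s.
At the end, for the whole second after the job is handed in: Button upright in the dish, within 28 mm of its centre; block flat in the tray, within 28 mm each way; nest flat on the stand (within 12 mm, 0.25 rad, under 3.5 mm above the plate); pod upright on the pan within 25 mm of its centre; tilts under 0.12 rad (nest 0.06); all released and at rest (all of step 1 and all of step 2 and horizontal distance between nest and stand below 0.012 m and z of nest in the frame of stand below 0.0135 m and angle between nest's own z axis and vertical below 0.06 rad and angle between the x axis of nest and the x axis of stand, either way round below 0.25 rad and horizontal distance between pod and scale below 0.025 m and z of pod in the frame of scale between 0.036 and 0.044 m and angle between pod's own z axis and vertical below 0.12 rad and linear speed of each of button, block, nest, pod below 0.02 m/s and angular speed of each of button, block, nest, pod below 0.3 rad/s and contact force between each of button, block, nest, pod and the fingers below 0.1 N); the robot touches nothing.
It fails at once if The amber jar was moved more than 30 mm or knocked over (distance of jar from where it was at the start of the episode above 0.03 m or angle between jar's own z axis and vertical above 0.7 rad).
It fails at once if The cardboard box was moved more than 30 mm (distance of finger_cots from where it was at the start of the episode above 0.03 m).
It also fails if it takes over 106 s, if anything falls off the work surface, if the arm or the gripper's body presses on something with over 40 N, if the wrist force passes 120 N, or if a joint passes its speed limit or range.

## Working session

There is one attempt and no reset: what is moved stays moved. The work goes in short steps, Python scripts to look and compute and a tool call to move; the robot and the scene stay as the last step left them, time stands still between calls to the robot, and variables do not carry over. Pictures are saved under pics/ and viewed, and the job is handed in when it is done.

Besides the shell and the picture viewer there is one more tool, called after "Emit:" as name(argument=value, ...), one argument or row to a line, values as JSON. jog_arm: Moves the arm, as the interface text tells. Its arguments: {"type":"object","properties":{"steps":{"type":"array"},"grip_force":{"type":"number"}},"required":["steps"]}

```bash
mkdir -p pics; ls; cat > h.py <<'E'
import numpy as np, cv2
from workcell import manip
def snap(n,tag):
    p,d=manip.camera(n); cv2.imwrite(f'pics/{tag}.png',p[:,:,::-1]); np.save(f'pics/{tag}.npy',d); return p,d
def crop(tag,x0,y0,x1,y1,s):
    im=cv2.imread(f'pics/{tag}.png')[y0:y1,x0:x1]
    o=f'pics/{tag}_c{x0}_{y0}.png'; cv2.imwrite(o,cv2.resize(im,None,fx=s,fy=s,interpolation=cv2.INTER_CUBIC)); return o
def cal(n):
    c=manip.calibration(n); return np.array(c['mtx']),np.array(c['world_to_cam'])
def px2w(n,u,v,d):
    K,T=cal(n); p=np.linalg.inv(K)@np.array([u,v,1.])*d
    return (np.linalg.inv(T)@np.r_[p,1])[:3]
def ray(n,u,v,z):
    K,T=cal(n); Ti=np.linalg.inv(T); r=Ti[:3,:3]@np.linalg.inv(K)@np.array([u,v,1.]); o=Ti[:3,3]
    return o+r*(z-o[2])/r[2]
def w2px(n,p):
    K,T=cal(n); q=K@(T@np.r_[p,1])[:3]; return q[:2]/q[2]
E
python3 - <<'E'
from h import *
snap('top','t0'); snap('scene','s0'); print(manip.get_obs())
for n in('top','scene'):
    K,T=cal(n);print(K,np.linalg.inv(T))
E
```

```text
pics
{'clock': 0.1, 'joint_pos': array([ 1.22542018,  0.33278758, -0.06469043,  1.4608315 ,  0.02160627,
        1.34991324, -0.08846408]), 'joint_velocities': array([ 0.00102665, -0.00100294, -0.00027792, -0.00252778,  0.00087825,
        0.00141537,  0.00013232]), 'tau': array([ 2.15051936e-03, -6.26742911e+01,  4.94899414e-02, -3.92430425e+01,
        1.62629859e-02,  6.94357470e-03,  3.76741991e-05]), 'position': array([ 0.19814388, -0.59243571,  0.24762097]), 'ee_rot': array([ 9.87001226e-01,  1.60711520e-01, -1.32175547e-04, -6.07852983e-04]), 'ft_force': array([ 0.92850825, -0.13285798,  0.0995638 ]), 'torque': array([0.02693426, 0.01233523, 0.03238752]), 'grip_width': 1.0012886446738714}
[[619.09860544   0.         306.89691361]
 [  0.         619.09860544 237.07599249]
 [  0.           0.           1.        ]] [[-3.81220942e-03 -9.85311468e-01  1.70724275e-01  3.28510652e-01]
 [-9.99790660e-01  3.23480016e-04 -2.04580327e-02  7.93442999e-03]
 [ 2.01023084e-02 -1.70766526e-01 -9.85106436e-01  1.05904688e+00]
 [ 0.00000000e+00  0.00000000e+00  0.00000000e+00  1.00000000e+00]]
[[499.92143373   0.         324.90416367]
 [  0.         499.92143373 240.03035551]
 [  0.           0.           1.        ]] [[-0.29665958  0.54103637 -0.78693884  1.09894885]
 [ 0.95496333  0.17339511 -0.24078867  0.19175725]
 [ 0.00617592 -0.82293    -0.56810921  0.51011759]
 [ 0.          0.          0.          1.        ]]
```

View pics/t0.png

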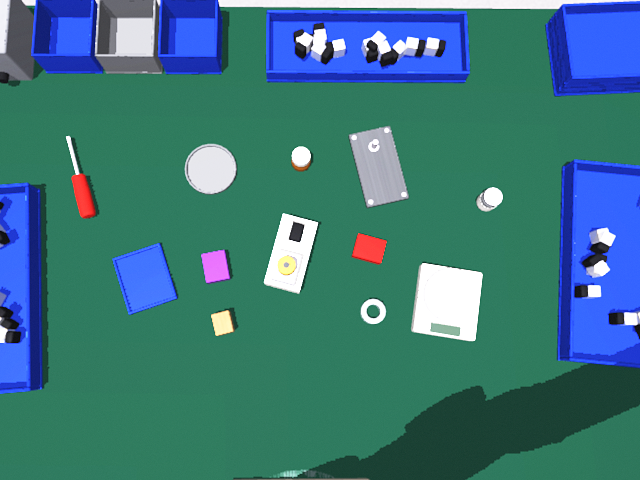

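View pics/s0.png

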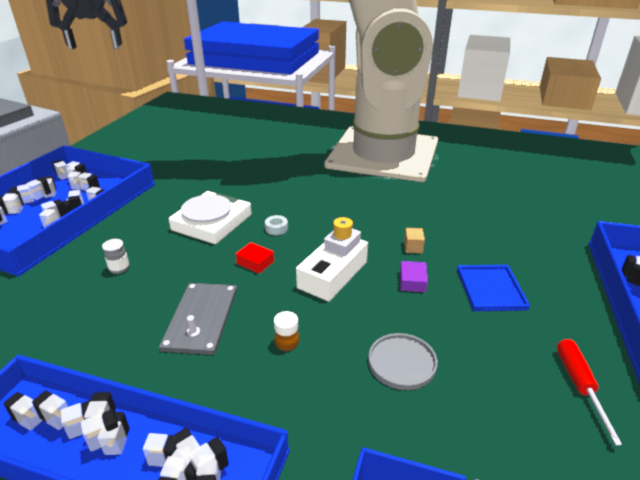

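The top view has the robot at the bottom. It shows the dish (211,169), amber jar (301,158), stand (379,167) with its post at (375,145), nest (292,253) with button (287,264) and pod (297,231), small tray (145,278), cardboard box (223,322) and scale (447,302).

Possible mix-ups:
- **Block:** purple (216,266) and red (369,248) decoys. The steel block is under the brass button at (287,264).
- **Button:** white ring (373,311).
- **Amber jar:** white-capped bottle (489,199).
- **Pod:** pods in the big trays at (320,45), (600,250) and (8,320).

Next I'll check these in close crops.

```bash
python3 - <<'E'
from h import *
crop('t0',250,200,330,300,6);crop('t0',340,115,420,215,6);crop('t0',400,250,500,350,6);crop('t0',100,140,250,340,3)
d=np.load('pics/t0.npy')
for u,v in[(287,264),(282,279),(297,231),(292,248),(447,290),(447,310),(445,329),(211,169),(379,180),(145,278),(301,158)]:
    print(u,v,d[v,u],px2w('top',u,v,d[v,u]).round(4))
E
cd pics; python3 - <<'E'
import cv2,numpy as np
a=cv2.imread('t0_c250_200.png')[:, :480];b=cv2.imread('t0_c340_115.png')[:, :480]
o=np.hstack([a,b]);cv2.imwrite('m1.png',cv2.resize(o,(800,500)))
a=cv2.imread('t0_c400_250.png');b=cv2.imread('t0_c100_140.png')
o=np.hstack([cv2.resize(a,(450,450)),cv2.resize(b,(338,450))]);cv2.imwrite('m2.png',o)
E
```

```text
287 264 0.9799104 [0.4539 0.0194 0.0858]
282 279 0.99626267 [0.4323 0.0276 0.0653]
297 231 1.0361053 [0.5155 0.0033 0.0398]
292 248 1.0330223 [0.487  0.0117 0.0378]
447 290 1.0304426 [ 0.4167 -0.2463  0.0336]
447 310 1.0199951 [ 0.3834 -0.2437  0.0384]
445 329 1.0244573 [ 0.3527 -0.2415  0.0285]
211 169 1.0900908 [0.6334 0.1544 0.0023]
379 180 1.083806 [ 0.6115 -0.1405  0.011 ]
145 278 1.0573081 [ 0.4412  0.2628 -0.    ]
301 158 1.0508968 [ 0.6402 -0.0036  0.0465]
```

View pics/m1.png

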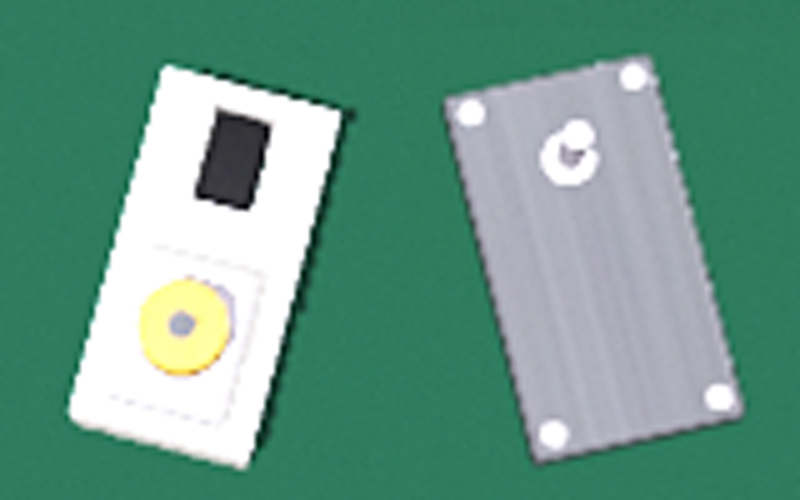

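View pics/m2.png

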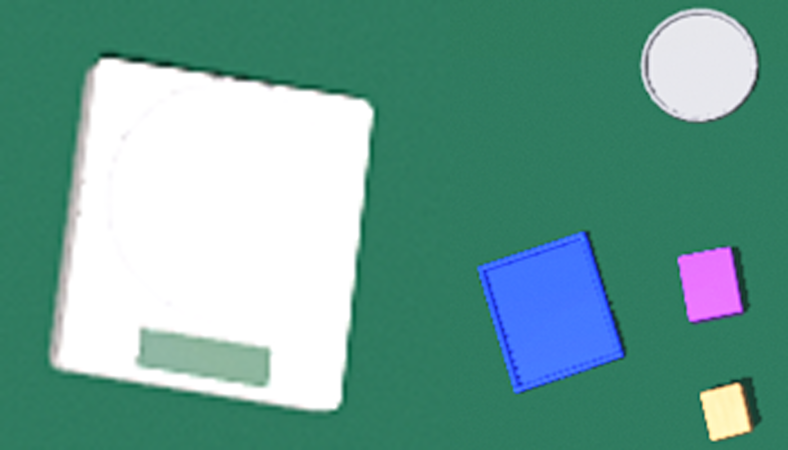

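```bash
cat > fit.py <<'E'
from h import *
from scipy.optimize import least_squares
def fitrect(n,uv,dims,z,off=(0,0)):
    # uv: corners; order (+x+y),(+x-y),(-x-y),(-x+y)
    W=np.array([ray(n,u,v,z)[:2] for u,v in uv]); a,b=dims[0]/2,dims[1]/2
    L=np.array([[a,b],[a,-b],[-a,-b],[-a,b]])+off
    def f(p):
        c,s=np.cos(p[2]),np.sin(p[2]); return (L@np.array([[c,s],[-s,c]])+p[:2]-W).ravel()
    e=W[0]-W[3]; r=least_squares(f,[*W.mean(0),np.arctan2(e[1],e[0])])
    return r.x,(r.fun.reshape(4,2)*1000).round(1)
E
python3 - <<'E'
from fit import *
g=lambda x,y,ox,oy,s:(ox+x/s-.5+.5/s,oy+y/s-.5+.5/s)
N=[g(x,y,250,200,5) for x,y in[(165,66),(345,112),(248,464),(71,415)]]
print('nest',*fitrect('top',N,(.12,.06),.04))
P=[g(x,y,250,200,5) for x,y in[(217,107),(272,121),(250,210),(195,197)]]
print('pod',*fitrect('top',P,(.032,.02),.04))
B=[g(x,y,250,200,5) for x,y in[(155,245),(267,271),(225,424),(108,397)]]
print('block',*fitrect('top',B,(.05,.04),.062))
print('button',ray('top',*g(185,326,250,200,5),.086))
S=[g(x-400,y,340,115,5) for x,y in[(444,101),(650,56),(743,415),(537,464)]]
print('stand',*fitrect('top',S,(.136,.076),.01))
print('post',ray('top',*g(579,133,340,115,5),.036),ray('top',*g(569,157,340,115,5),.01))
T=[g(x-450,y,100,140,2.25) for x,y in[(479,267),(586,232),(624,354),(517,392)]]
print('tray',*fitrect('top',T,(.1,.084),.01)); 
print('dish',ray('top',*g(699-450,65,100,140,2.25),.01))
C=[g(x,y,400,250,4.5) for x,y in[(98,57),(374,100),(342,411),(52,365)]]
for z in(.025,.03,.034): print('scale',*fitrect('top',C,(.116,.104),z,(-.01,0)))
# scene pan
im=cv2.imread('pics/s0.png')[180:250,160:260]; cv2.imwrite('pics/pan.png',cv2.resize(im,None,fx=7,fy=7,interpolation=cv2.INTER_CUBIC))
im=cv2.imread('pics/s0.png')[205:305,285:385]; cv2.imwrite('pics/nst.png',cv2.resize(im,None,fx=6,fy=6,interpolation=cv2.INTER_CUBIC))
im=cv2.imread('pics/t0.png')[250:350,400:500].astype(float); im=np.clip((im-235)*12,0,255); cv2.imwrite('pics/panT.png',cv2.resize(im.astype('uint8'),None,fx=5,fy=5))
E
```

```text
nest [ 0.47977905  0.01308958 -0.26293738] [[-1.  -1. ]
 [-0.9  1.5]
 [ 1.3 -0.1]
 [ 0.6 -0.4]]
pod [ 0.51488495  0.00445908 -0.23990345] [[ 0.3  0.4]
 [ 0.3 -0.6]
 [-0.5 -0.4]
 [-0.1  0.6]]
block [ 0.45311623  0.0190695  -0.26195047] [[ 0.2  1.8]
 [-1.6 -0.4]
 [-0.1 -1.1]
 [ 1.5 -0.3]]
button [0.45263845 0.02001578 0.086     ]
stand [ 0.63712661 -0.13988547  0.22459416] [[ 0.6  0.5]
 [ 0.5  0.1]
 [-0.9 -1.1]
 [-0.3  0.5]]
post [ 0.67430201 -0.271282    0.036     ] [ 0.67419837 -0.27441197  0.01      ]
tray [0.4404306  0.26062686 0.33330234] [[ 0.3  0.2]
 [ 1.   0.3]
 [-0.9 -0.7]
 [-0.4  0.2]]
dish [0.63183506 0.15442065 0.01      ]
scale [ 0.40876047 -0.25049444 -0.16374698] [[ 0.2 -0.1]
 [-0.4  0.7]
 [ 0.2  1.7]
 [ 0.  -2.3]]
scale [ 0.40842013 -0.24925273 -0.163747  ] [[ 0.5  0.1]
 [-0.2  0.4]
 [-0.1  1.5]
 [-0.2 -2. ]]
scale [ 0.40814787 -0.24825935 -0.16374714] [[ 0.7  0.3]
 [ 0.   0.2]
 [-0.4  1.3]
 [-0.4 -1.7]]
```

View pics/pan.png

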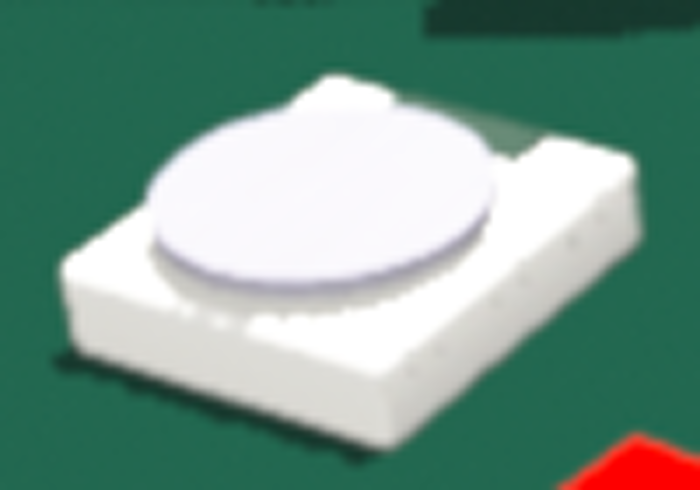

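View pics/nst.png

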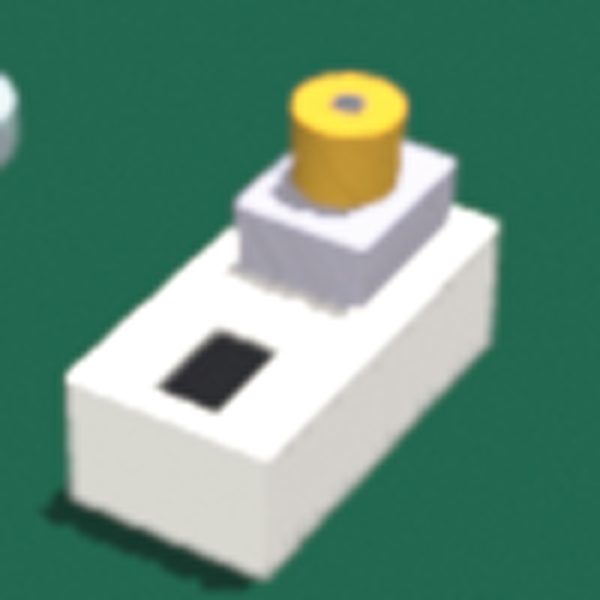

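View pics/panT.png

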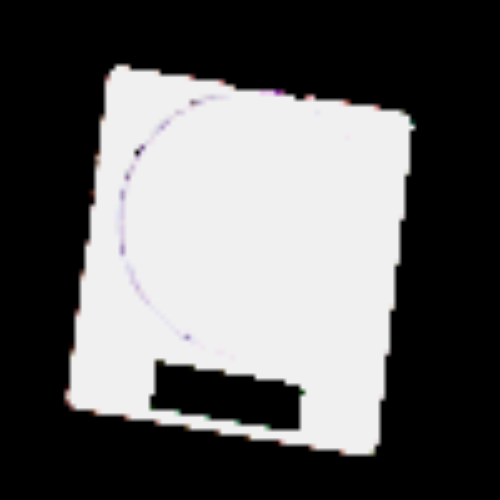

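```bash
python3 - <<'E'
from fit import *
g=lambda x,y,ox,oy,s:(ox+x/s-.5+.5/s,oy+y/s-.5+.5/s)
for n,c in(('far-right',(66,378)),('far+..',(267,462)),('near',(498,228)),):print(n,ray('scene',*g(*c,285,205,6),.04))
x=[.47978,.01309,-.263]
for l in((.06,.03),(.06,-.03),(-.06,-.03),(-.06,.03)):
    c,s=np.cos(x[2]),np.sin(x[2]);print('  pred',x[0]+c*l[0]-s*l[1],x[1]+s*l[0]+c*l[1])
print('pod sc',*[ray('scene',*g(a,b,285,205,6),.04)[:2] for a,b in((220,331),(273,353),(214,411),(160,386))],np.mean([ray('scene',*g(a,b,285,205,6),.04)[:2] for a,b in((220,331),(273,353),(214,411),(160,386))],0))
print('button sc',ray('scene',*g(350,105,285,205,6),.086))
print('pan sc',ray('scene',*g(320,191,160,180,7),.04))
W=np.array([ray('top',*g(a,b,400,250,5),.04)[:2] for a,b in((190,102),(137,152),(121,225),(187,337),(232,357),(277,92),(150,310))])
r=least_squares(lambda p:np.hypot(*(W-p).T)-.045,[.4,-.25]);print('pan top',r.x,r.fun)
print('post',ray('top',*g(179,133,340,115,5),.036),ray('top',*g(169,157,340,115,5),.01))
im=cv2.imread('pics/s0.png')[275:360,150:250]; cv2.imwrite('pics/st.png',cv2.resize(im,None,fx=7,fy=7,interpolation=cv2.INTER_CUBIC))
im=cv2.imread('pics/s0.png')[255:400,360:540]; cv2.imwrite('pics/dt.png',cv2.resize(im,None,fx=4,fy=4,interpolation=cv2.INTER_CUBIC))
E
```

```text
far-right [ 0.53241193 -0.02823519  0.04      ]
far+.. [0.54906513 0.03044212 0.04      ]
near [0.43338121 0.06154127 0.04      ]
  pred 0.5455162201515291 0.02645971802955037
  pred 0.5299175065145578 -0.03147714530349315
  pred 0.41404377984847074 -0.0002797180295503708
  pred 0.42964249348544215 0.057657145303493154
pod sc [0.5013926  0.00317546] [0.50624431 0.01908227] [0.53381503 0.01187712] [ 0.5282575  -0.00432132] [0.51742736 0.00745338]
button sc [0.45526056 0.02426252 0.086     ]
pan sc [ 0.41258943 -0.2471516   0.04      ]
pan top [ 0.40911927 -0.25042856] [ 6.78822086e-05  1.01381663e-04 -4.39626315e-04 -6.55820373e-04
 -2.10727938e-04 -3.71377823e-04  8.25835050e-04]
post [ 0.67388978 -0.13233303  0.036     ] [ 0.67380039 -0.13214908  0.01      ]
```

View pics/st.png

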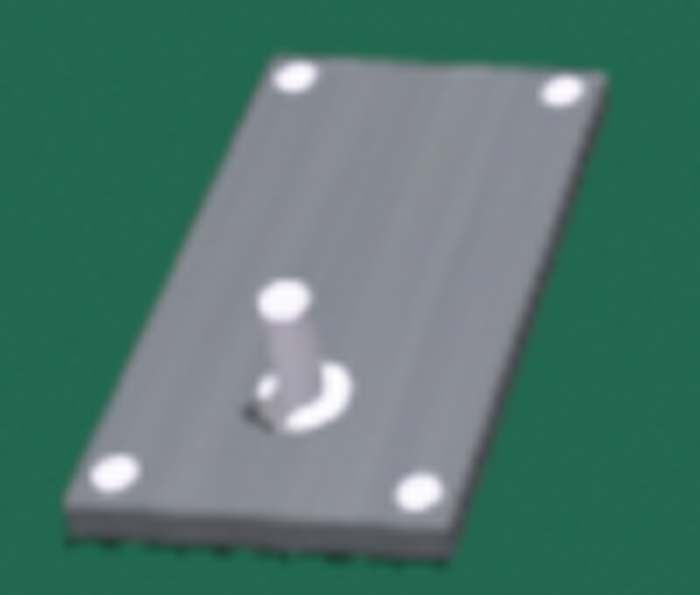

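View pics/dt.png

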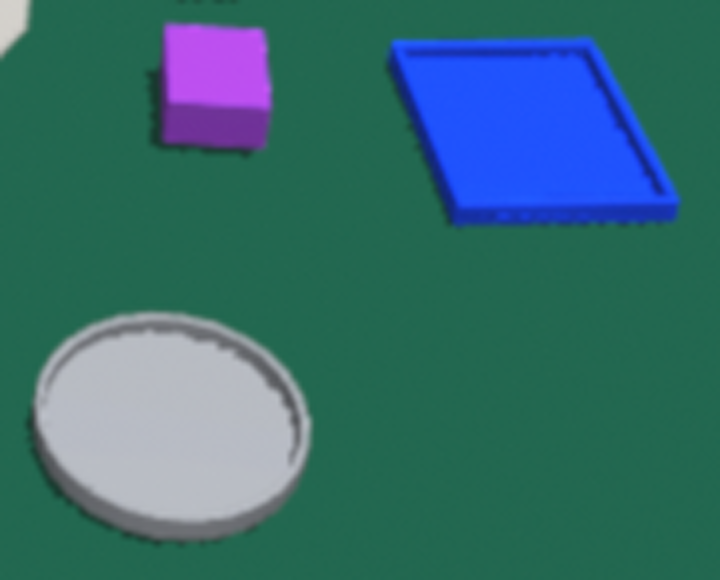

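```bash
cat >> fit.py <<'E'
def rel(x,y,z,psi):
    o=manip.get_obs(); q=o['ee_rot']; p=o['position']
    from scipy.spatial.transform import Rotation as R
    M=R.from_quat(q).as_matrix(); ps=np.arctan2(M[1,0],M[0,0])
    d=M.T@(np.array([x,y,z])-p); t=-(psi-ps); t=(t+np.pi)%(2*np.pi)-np.pi
    print('at',p.round(4),'psi',round(ps,4),'tilt',M[:,2].round(3),'j7',o['joint_pos'][6].round(3),'rel',d.round(4),'twist',round(t,4),'t',o['clock'],'F',o['ft_force'].round(1),'w',round(o['grip_width'],3))
E
python3 - <<'E'
from fit import *
g=lambda x,y,ox,oy,s:(ox+x/s-.5+.5/s,oy+y/s-.5+.5/s)
S=[g(x,y,150,275,7) for x,y in[(452,530),(68,508),(275,57),(608,73)]]
print('stand sc',*fitrect('scene',S,(.136,.076),.01)); print(ray('scene',*g(285,300,150,275,7),.036))
T=[g(x,y,360,255,4) for x,y in[(680,199),(455,206),(390,42),(592,38)]]
print('tray sc',*fitrect('scene',T,(.1,.084),.01)); 
print('dish sc',ray('scene',*g(173,418,360,255,4),.01))
rel(.454,.022,.20,-.263)
E
```

```text
stand sc [ 0.64058398 -0.13582192  0.23087734] [[-0.   0.8]
 [ 0.2 -0.6]
 [-0.2 -0.5]
 [-0.1  0.3]]
[ 0.6750789  -0.12861181  0.036     ]
tray sc [0.44202155 0.26436213 0.33663136] [[ 1.1  0.2]
 [-0.6  0.8]
 [-0.5 -0.4]
 [-0.  -0.6]]
dish sc [0.63740971 0.15863888 0.01      ]
at [ 0.1981 -0.5924  0.2476] psi 0.3228 tilt [-0.     0.001 -1.   ] j7 -0.088 rel [ 0.4376 -0.5015  0.0482] twist 0.5858 t 0.1 F [ 0.9 -0.1  0.1] w 1.001
```

Emit:
jog_arm(
  steps=[0.0854,0.04,-0.045,0.005,0.05,0.0854,0.08,-0.09,0.01,0.12,0.0854,0.12,-0.135,0.015,0.18,0.0854,0.16,-0.18,0.02,0.25,0.0854,0.2,-0.225,0.025,0.3,0.0854,0.23,-0.26,0.03,0.35,0.0854,0.26,-0.3,0.03,0.4,0.0854,0.3,-0.34,0.035,0.45,0.0854,0.33,-0.38,0.04,0.5,0.0854,0.36,-0.41,0.04,0.55],
  grip_force=40,
)

```text
clock: 1.1
position: [0.3907, -0.131, 0.2102]
ee_rot: [0.993, -0.114, -0.0, 0.0]
ft_force: [1.1, -1.0, -0.1]
grip_width: 1.001
```

```bash
python3 - <<'E'
from fit import *
rel(.454,.022,.16,-.263)
E
```

```text
at [ 0.3907 -0.131   0.2102] psi -0.2294 tilt [-0.    -0.001 -1.   ] j7 -1.532 rel [ 0.0268 -0.1634  0.0501] twist 0.0336 t 1.1 F [ 1.1 -1.  -0.1] w 1.001
```

Emit:
jog_arm(
  steps=[0.0854,0.01,-0.04,0.01,0.03,0.0854,0.015,-0.085,0.02,0.034,0.0854,0.02,-0.12,0.03,0.034,0.0854,0.025,-0.145,0.04,0.034,0.0854,0.027,-0.163,0.05,0.034,0.0854,0.027,-0.163,0.05,0.034,0.0854,0.027,-0.163,0.05,0.034,0.06,0.027,-0.163,0.05,0.034,0.06,0.027,-0.163,0.05,0.034,0.06,0.027,-0.163,0.05,0.034],
)

```text
clock: 2.1
position: [0.4539, 0.019, 0.1609]
ee_rot: [0.991, -0.131, 0.0, 0.0]
ft_force: [0.1, -0.9, -0.5]
grip_width: 0.702
```

```bash
python3 - <<'E'
from fit import *
rel(.454,.022,.08,-.263)
snap('top','t1');snap('scene','s1')
a=cv2.imread('pics/t1.png')[180:340,190:390];b=cv2.imread('pics/s1.png')[120:320,240:440]
cv2.imwrite('pics/m3.png',np.hstack([cv2.resize(a,(400,320)),cv2.resize(b,(400,400))[40:360]]))
K,T=cal('scene')
for z in(.16,.143): print(w2px('scene',[*manip.get_obs()['position'][:2],z]),w2px('top',[*manip.get_obs()['position'][:2],z]))
E
```

```text
at [0.4539 0.019  0.1609] psi -0.2625 tilt [ 0.001 -0.001 -1.   ] j7 -2.017 rel [-0.0007 -0.003   0.0809] twist 0.0005 t 2.1 F [ 0.1 -0.9 -0.5] w 0.702
[341.2961039  179.35825751] [286.46476218 257.56288637]
[341.01790311 189.36165714] [286.60617275 259.1373926 ]
```

View pics/m3.png

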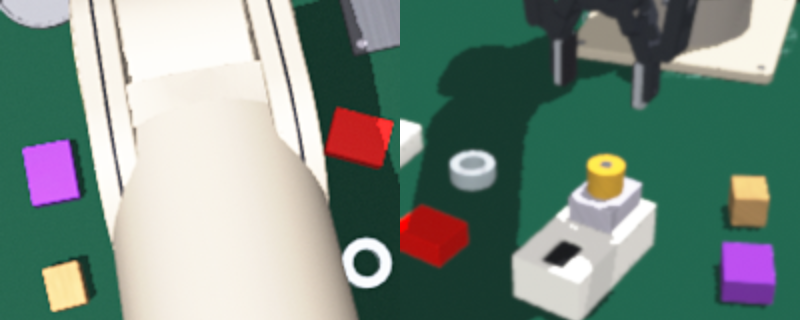

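```bash
python3 - <<'E'
from fit import *
print(manip.get_obs()['joint_pos'].round(3))
a=cv2.imread('pics/s1.png')[120:260,290:400];cv2.imwrite('pics/c3.png',cv2.resize(a,None,fx=5,fy=5,interpolation=cv2.INTER_CUBIC))
E
```

```text
[ 0.567  0.079 -0.726  1.972  0.059  1.111 -2.017]
```

View pics/c3.png

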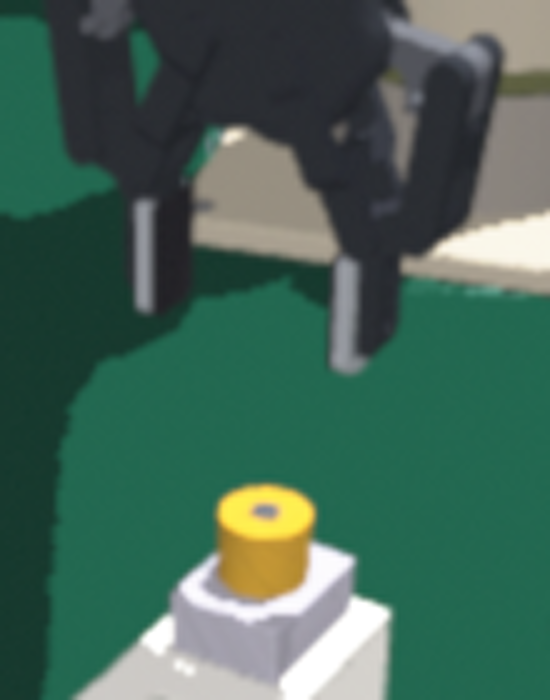

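```bash
python3 - <<'E'
from fit import *
o=manip.get_obs()['position'];ps=-.2625
X=np.array([np.cos(ps),np.sin(ps)]);Y=np.array([np.sin(ps),-np.cos(ps)])
for z in(.152,.148,.144):
  for s in(.03,0,-.03):
    q=w2px('scene',[*(o[:2]+.011*X+s*Y),z]);print(z,s,((q+.4-[290,120])*5).round(0))
E
```

```text
0.152 0.03 [154. 311.]
0.152 0 [239. 337.]
0.152 -0.03 [327. 364.]
0.148 0.03 [154. 323.]
0.148 0 [239. 349.]
0.148 -0.03 [326. 376.]
0.144 0.03 [154. 335.]
0.144 0 [238. 361.]
0.144 -0.03 [326. 388.]
```

Emit:
jog_arm(
  steps=[0.06,-0.001,-0.0045,0.03,0,0.06,-0.001,-0.0045,0.055,0,0.06,-0.001,-0.0045,0.07,0,0.06,-0.001,-0.0045,0.081,0,0.06,-0.001,-0.0045,0.081,0,0.06,-0.001,-0.0045,0.081,0,0.02,-0.001,-0.0045,0.081,0,0.02,-0.001,-0.0045,0.081,0,0.02,-0.001,-0.0045,0.081,0,0.02,-0.001,-0.0045,0.081,0],
)

```text
clock: 3.2
position: [0.4546, 0.0242, 0.0804]
ee_rot: [0.991, -0.13, 0.001, 0.0]
ft_force: [-1.9, -1.7, 6.1]
grip_width: 0.332
```

```bash
python3 - <<'E'
from fit import *
rel(.6345,.158,.20,0)
E
```

```text
at [0.4546 0.0242 0.0804] psi -0.2614 tilt [ 0.001 -0.001 -1.   ] j7 -2.12 rel [ 0.1394 -0.1757 -0.1194] twist -0.2614 t 3.2 F [-1.9 -1.7  6.1] w 0.332
```

Emit:
jog_arm(
  steps=[0.02,0,0,-0.01,0,0.02,0,0,-0.03,0,0.02,0,0,-0.06,0,0.02,0,0,-0.09,0,0.02,0.02,-0.025,-0.12,0,0.02,0.045,-0.055,-0.12,-0.05,0.02,0.07,-0.09,-0.12,-0.12,0.02,0.095,-0.12,-0.12,-0.18,0.02,0.12,-0.15,-0.12,-0.24,0.02,0.138,-0.174,-0.12,-0.26],
)

```text
clock: 4.2
position: [0.6337, 0.1578, 0.1998]
ee_rot: [1.0, 0.0, -0.0, -0.0]
ft_force: [0.1, 0.5, -1.1]
grip_width: 0.333
```

```bash
python3 - <<'E'
from fit import *
rel(.6345,.158,.026,0)
snap('top','t2');snap('scene','s2')
a=cv2.imread('pics/t2.png')[120:340,120:400];b=cv2.imread('pics/s2.png')[160:400,240:520]
cv2.imwrite('pics/m4.png',np.hstack([cv2.resize(a,(400,314)),cv2.resize(b,(400,343))[:314]]))
E
```

```text
at [0.6337 0.1578 0.1998] psi 0.0007 tilt [-0.     0.001 -1.   ] j7 -2.122 rel [ 8.000e-04 -1.000e-04  1.738e-01] twist 0.0007 t 4.2 F [ 0.1  0.5 -1.1] w 0.333
```

View pics/m4.png

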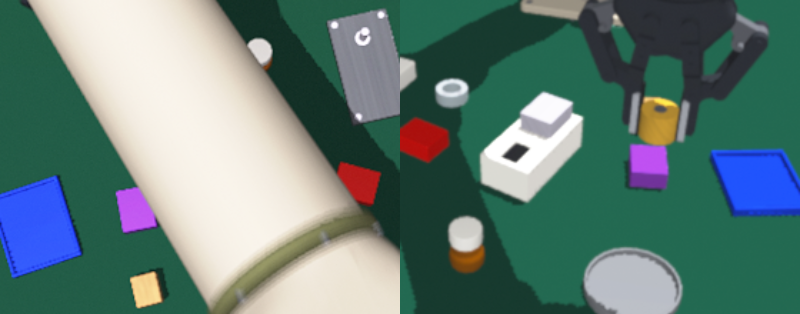

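Button is held upright; the block is still in place on the nest. Lowering it into the dish.

Emit:
jog_arm(
  steps=[0.02,0.001,0,0.04,0,0.02,0.001,0,0.08,0,0.02,0.001,0,0.12,0,0.02,0.001,0,0.15,0,0.02,0.001,0,0.165,0,0.02,0.001,0,0.172,0,0.02,0.001,0,0.176,0,0.02,0.001,0,0.1765,0,0.02,0.001,0,0.1765,0,0.02,0.001,0,0.1765,0],
)

```text
clock: 5.3
position: [0.6339, 0.157, 0.0242]
ee_rot: [1.0, -0.001, 0.001, -0.0]
ft_force: [0.1, 0.5, -0.8]
grip_width: 0.338
```

Emit:
jog_arm(
  steps=[0.03,0,0,0,0,0.05,0,0,0,0,0.05,0,0,0,0,0.055,0,0,0,0,0.055,0,0,-0.02,0,0.055,0,0,-0.05,0,0.055,0,0,-0.09,0,0.055,0,0,-0.12,0,0.055,0,0,-0.15,0,0.055,0,0,-0.17,0],
)

```text
clock: 6.3
position: [0.6337, 0.1571, 0.1956]
ee_rot: [1.0, -0.001, 0.001, -0.0]
ft_force: [0.7, 0.3, 0.9]
grip_width: 0.645
```

```bash
python3 - <<'E'
from fit import *
rel(.4555,.022,.15,-.263)
E
```

```text
at [0.6337 0.1571 0.1956] psi -0.0011 tilt [ 0.002  0.    -1.   ] j7 -2.125 rel [-0.1782  0.1354  0.0451] twist 0.2619 t 6.3 F [0.7 0.3 0.9] w 0.645
```

Emit:
jog_arm(
  steps=[0.06,-0.03,0.025,0,0.05,0.06,-0.065,0.05,0,0.12,0.06,-0.1,0.075,0.01,0.18,0.06,-0.13,0.1,0.02,0.24,0.06,-0.16,0.12,0.03,0.262,0.06,-0.178,0.1355,0.04,0.262,0.06,-0.178,0.1355,0.045,0.262,0.06,-0.178,0.1355,0.045,0.262,0.06,-0.178,0.1355,0.045,0.262,0.06,-0.178,0.1355,0.045,0.262],
)

```text
clock: 7.3
position: [0.456, 0.0225, 0.1485]
ee_rot: [0.991, -0.131, 0.0, -0.0]
ft_force: [0.8, 0.3, -0.4]
grip_width: 0.701
```

```bash
python3 - <<'E'
from fit import *
rel(.4555,.022,.063,-.263)
snap('top','t3');snap('scene','s3')
a=cv2.imread('pics/t3.png')[120:340,120:400];b=cv2.imread('pics/s3.png')[160:400,240:520]
cv2.imwrite('pics/m5.png',np.hstack([cv2.resize(a,(400,314)),cv2.resize(b,(400,343))]) if 0 else cv2.resize(b,(700,600)))
E
```

```text
at [0.456  0.0225 0.1485] psi -0.2618 tilt [ 0.001  0.001 -1.   ] j7 -2.044 rel [-0.0004  0.0007  0.0855] twist 0.0012 t 7.3 F [ 0.8  0.3 -0.4] w 0.701
```

View pics/m5.png

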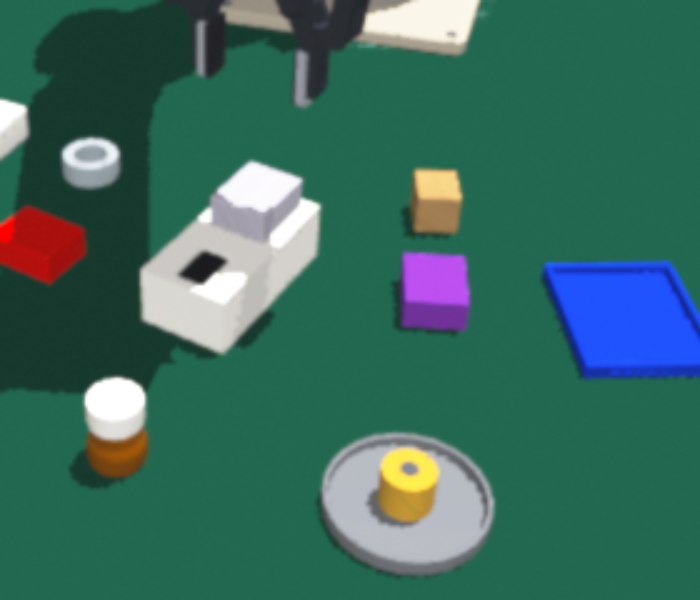

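The button stands centred in the dish at (408,485) in the crop. Next is the steel block.

Emit:
jog_arm(
  steps=[0.065,0,0,0.03,0,0.065,0,0,0.055,0,0.065,0,0,0.075,0,0.065,0,0,0.085,0,0.065,0,0,0.085,0,0.03,0,0,0.085,0,0.03,0,0,0.085,0,0.03,0,0,0.085,0,0.03,0,0,0.085,0,0.03,0,0,0.085,0],
  grip_force=60,
)

```text
clock: 8.4
position: [0.4562, 0.0219, 0.0645]
ee_rot: [0.991, -0.131, 0.001, -0.0]
ft_force: [-0.8, 1.6, 5.6]
grip_width: 0.454
```

```bash
python3 - <<'E'
from fit import *
rel(.4415,.2635,.16,.335)
E
```

```text
at [0.4562 0.0219 0.0645] psi -0.263 tilt [ 0.003 -0.    -1.   ] j7 -2.152 rel [-0.0768 -0.2295 -0.0956] twist -0.598 t 8.4 F [-0.8  1.6  5.6] w 0.454
```

Emit:
jog_arm(
  steps=[0.03,0,0,-0.01,0,0.03,0,0,-0.035,0,0.03,0,0,-0.065,0,0.03,0,-0.02,-0.09,0,0.03,-0.015,-0.055,-0.095,-0.1,0.03,-0.03,-0.09,-0.095,-0.22,0.03,-0.043,-0.13,-0.095,-0.34,0.03,-0.055,-0.165,-0.095,-0.46,0.03,-0.067,-0.2,-0.095,-0.57,0.03,-0.077,-0.229,-0.095,-0.598],
)

```text
clock: 9.4
position: [0.4399, 0.2644, 0.159]
ee_rot: [0.986, 0.169, 0.0, 0.0]
ft_force: [0.2, -0.3, -3.5]
grip_width: 0.447
```

```bash
python3 - <<'E'
from fit import *
rel(.4415,.2635,.0295,.335)
snap('scene','s4')
b=cv2.imread('pics/s4.png')[120:360,300:580]
cv2.imwrite('pics/m6.png',cv2.resize(b,(700,600)))
E
```

```text
at [0.4399 0.2644 0.159 ] psi 0.3395 tilt [ 0.001  0.    -1.   ] j7 -2.071 rel [0.0012 0.0014 0.1295] twist 0.0045 t 9.4 F [ 0.2 -0.3 -3.5] w 0.447
```

View pics/m6.png

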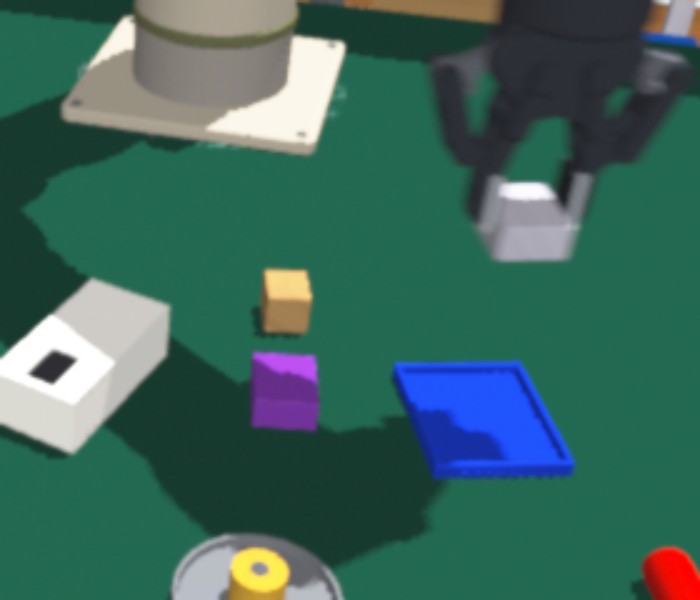

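Emit:
jog_arm(
  steps=[0.03,0.001,0.001,0.03,0,0.03,0.001,0.001,0.06,0,0.03,0.001,0.001,0.09,0,0.03,0.001,0.001,0.11,0,0.03,0.001,0.001,0.122,0,0.03,0.001,0.001,0.127,0,0.03,0.001,0.001,0.13,0,0.03,0.001,0.001,0.13,0,0.03,0.001,0.001,0.13,0,0.03,0.001,0.001,0.13,0],
)

```text
clock: 10.45
position: [0.4421, 0.2622, 0.0287]
ee_rot: [0.986, 0.167, 0.001, -0.0]
ft_force: [0.7, 0.2, -4.0]
grip_width: 0.449
```

Emit:
jog_arm(
  steps=[0.045,0,0,0,0,0.053,0,0,0,0,0.053,0,0,0,0,0.053,0,0,0,0,0.053,0,0,-0.01,0,0.06,0,0,-0.03,0,0.06,0,0,-0.06,0,0.06,0,0,-0.09,0,0.085,0,0,-0.12,0,0.085,0,0,-0.14,0],
)

```text
clock: 11.45
position: [0.4419, 0.2627, 0.1708]
ee_rot: [0.986, 0.167, 0.001, -0.0]
ft_force: [0.7, 0.3, -0.7]
grip_width: 0.993
```

```bash
python3 - <<'E'
from fit import *
rel(.4815,.016,.15,-.263)
snap('top','t5');snap('scene','s5')
a=cv2.imread('pics/t5.png')[200:320,100:340]
b=cv2.imread('pics/s5.png')[200:340,280:560]
cv2.imwrite('pics/m7.png',np.vstack([cv2.resize(a,(600,300)),cv2.resize(b,(600,300))]))
E
```

```text
at [0.4419 0.2627 0.1708] psi 0.3353 tilt [ 0.002  0.001 -1.   ] j7 -2.06 rel [-0.0438  0.246   0.0207] twist 0.5983 t 11.45 F [ 0.7  0.3 -0.7] w 0.993
```

View pics/m7.png

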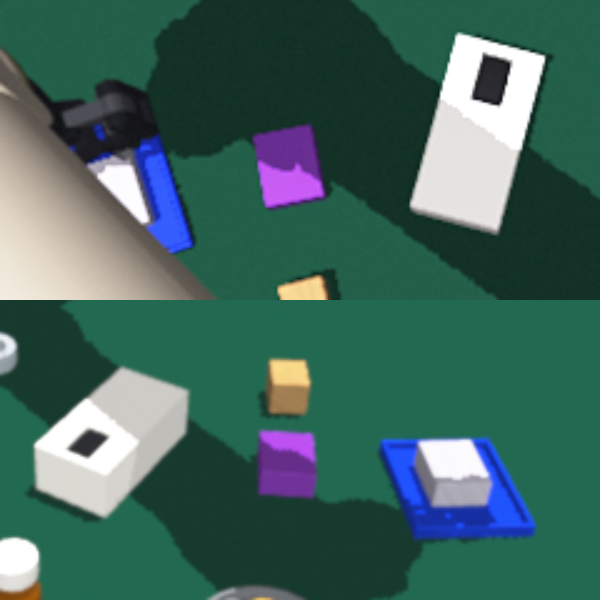

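Emit:
jog_arm(
  steps=[0.0854,-0.006,0.03,0,0.05,0.0854,-0.012,0.07,0,0.15,0.0854,-0.018,0.11,0,0.26,0.0854,-0.025,0.15,0,0.38,0.0854,-0.032,0.185,0,0.5,0.0854,-0.038,0.215,0.01,0.58,0.0854,-0.0438,0.24,0.02,0.598,0.0854,-0.0438,0.246,0.04,0.598,0.0854,-0.0438,0.246,0.06,0.598,0.0854,-0.0438,0.246,0.06,0.598],
)

```text
clock: 12.55
position: [0.4791, 0.0152, 0.1054]
ee_rot: [0.991, -0.13, -0.002, -0.0]
ft_force: [1.2, 0.7, 0.6]
grip_width: 0.997
```

```bash
python3 - <<'E'
from fit import *
rel(.4815,.016,.03,-.263)
snap('scene','s6')
b=cv2.imread('pics/s6.png')[160:310,260:400]
cv2.imwrite('pics/m8.png',cv2.resize(b,(560,600),interpolation=cv2.INTER_CUBIC))
E
```

```text
at [0.4791 0.0152 0.1054] psi -0.2613 tilt [-0.005  0.001 -1.   ] j7 -2.112 rel [ 0.0025 -0.0014  0.0753] twist 0.0017 t 12.55 F [1.2 0.7 0.6] w 0.997
```

View pics/m8.png

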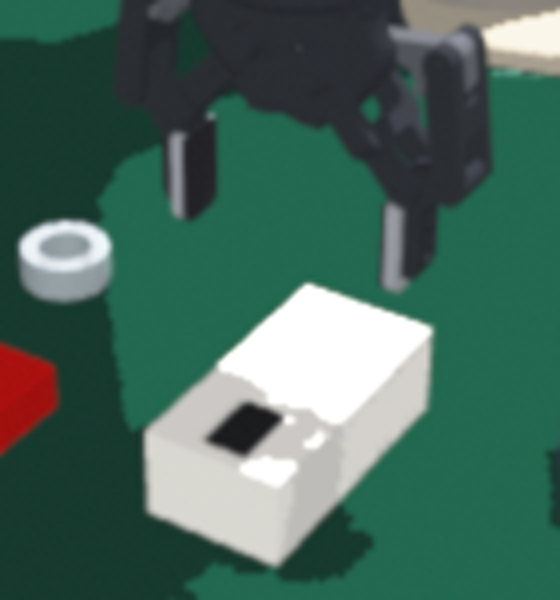

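Emit:
jog_arm(
  steps=[0.0854,0.001,-0.0014,0.02,0,0.0854,0.0015,-0.0014,0.04,0,0.0854,0.0015,-0.0014,0.055,0,0.0854,0.0015,-0.0014,0.068,0,0.0854,0.0015,-0.0014,0.075,0,0.0854,0.0015,-0.0014,0.075,0,0.05,0.0015,-0.0014,0.075,0,0.05,0.0015,-0.0014,0.075,0,0.05,0.0015,-0.0014,0.075,0,0.05,0.0015,-0.0014,0.075,0],
)

```text
clock: 13.6
position: [0.4835, 0.0162, 0.0341]
ee_rot: [0.991, -0.131, 0.001, 0.0]
ft_force: [-2.6, 0.2, 6.3]
grip_width: 0.689
```

```bash
python3 - <<'E'
from fit import *
rel(.639,-.137,.16,.227)
E
```

```text
at [0.4835 0.0162 0.0341] psi -0.2632 tilt [ 0.001 -0.001 -1.   ] j7 -2.209 rel [ 0.1902  0.1075 -0.1256] twist -0.4902 t 13.6 F [-2.6  0.2  6.3] w 0.689
```

Emit:
jog_arm(
  steps=[0.05,0,0,-0.01,0,0.05,0,0,-0.03,0,0.05,0,0,-0.06,0,0.05,0,0,-0.09,0,0.05,0.02,0.01,-0.11,-0.05,0.05,0.05,0.028,-0.12,-0.13,0.05,0.08,0.045,-0.125,-0.22,0.05,0.115,0.065,-0.125,-0.32,0.05,0.15,0.085,-0.125,-0.42,0.05,0.175,0.1,-0.125,-0.49],
)

```text
clock: 14.6
position: [0.6269, -0.1284, 0.1585]
ee_rot: [0.993, 0.114, 0.0, 0.0]
ft_force: [1.4, 0.3, -2.4]
grip_width: 0.69
```

Emit:
jog_arm(
  steps=[0.05,0.015,0,0,0,0.05,0.015,0,0,0,0.05,0.015,0,0,0,0.05,0.015,0,0,0,0.05,0.015,0,0,0,0.05,0.015,0,0,0,0.05,0.015,0,0,0,0.05,0.015,0,0,0,0.05,0.015,0,0,0,0.05,0.015,0,0,0],
)

```text
clock: 15.6
position: [0.6405, -0.1224, 0.158]
ee_rot: [0.994, 0.113, 0.0, 0.0]
ft_force: [-0.8, -0.3, -2.4]
grip_width: 0.682
```

```bash
python3 - <<'E'
from fit import *
rel(.639,-.137,.09,.227)
snap('top','t7');snap('scene','s7')
a=cv2.imread('pics/t7.png')[100:260,300:460]
b=cv2.imread('pics/s7.png')[180:380,120:320]
cv2.imwrite('pics/m9.png',np.hstack([cv2.resize(a,(240,600)) if 0 else cv2.resize(a,(400,400)),cv2.resize(b,(400,400))]))
E
```

```text
at [ 0.6405 -0.1224  0.158 ] psi 0.2268 tilt [ 0. -0. -1.] j7 -1.47 rel [-0.0047  0.0139  0.068 ] twist -0.0002 t 15.6 F [-0.8 -0.3 -2.4] w 0.682
```

View pics/m9.png

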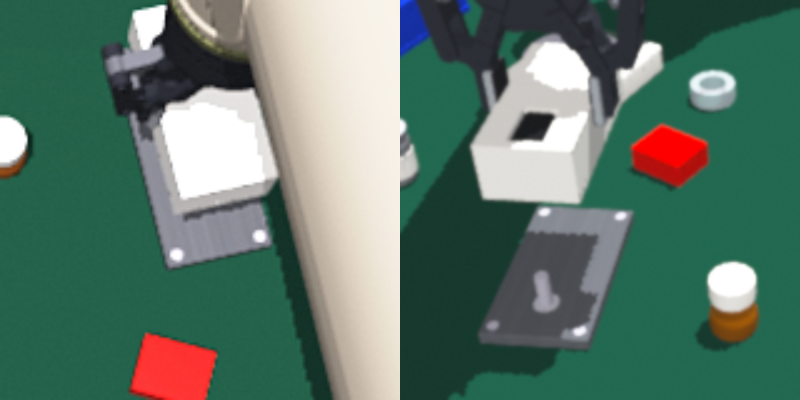

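```bash
python3 - <<'E'
from fit import *
b=cv2.imread('pics/s7.png')[190:300,140:260]
cv2.imwrite('pics/m10.png',cv2.resize(b,(720,660)[:2],interpolation=cv2.INTER_CUBIC)[:600])
ps=.2268;o=np.array([.6405,-.1224])
R=np.array([[np.cos(ps),-np.sin(ps)],[np.sin(ps),np.cos(ps)]])
for z in(.164,.124):
  for l in((.06,.03),(.06,-.03),(-.06,-.03),(-.06,.03)):
    q=w2px('scene',[*(o+R@l),z]);print(z,l,((q+.42-[140,190])*6).round())
for l in((.052,.01),(.052,-.01),(.02,-.01),(.02,.01)):
    q=w2px('scene',[*(o+R@l),.164]);print('pod',l,((q+.42-[140,190])*6).round())
E
```

```text
0.164 (0.06, 0.03) [387. 394.]
0.164 (0.06, -0.03) [ 85. 379.]
0.164 (-0.06, -0.03) [272.  70.]
0.164 (-0.06, 0.03) [531.  81.]
0.124 (0.06, 0.03) [413. 554.]
0.124 (0.06, -0.03) [122. 538.]
0.124 (-0.06, -0.03) [298. 217.]
0.124 (-0.06, 0.03) [549. 229.]
pod (0.052, 0.01) [298. 365.]
pod (0.052, -0.01) [198. 360.]
pod (0.02, -0.01) [249. 270.]
pod (0.02, 0.01) [344. 274.]
```

View pics/m10.png

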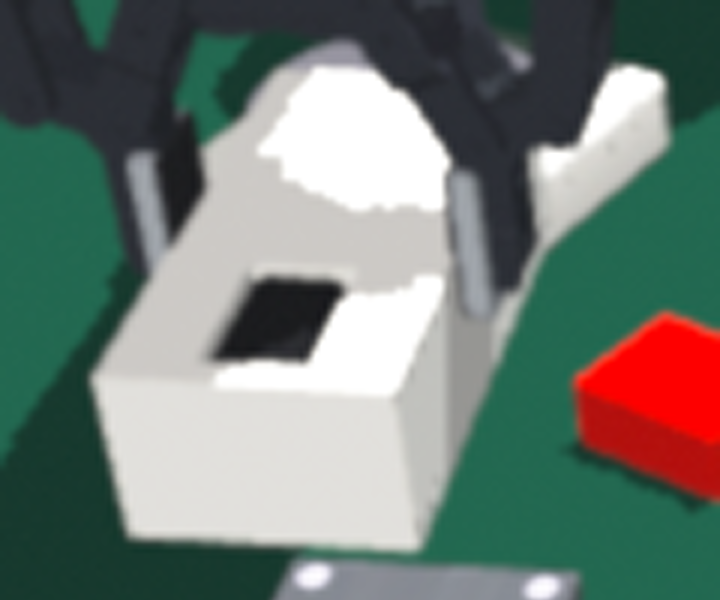

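Emit:
jog_arm(
  steps=[0.05,-0.001,0.005,0.01,0,0.05,-0.002,0.01,0.025,0,0.05,-0.004,0.015,0.04,0,0.05,-0.004,0.0153,0.055,0,0.05,-0.004,0.0153,0.068,0,0.05,-0.004,0.0153,0.073,0,0.05,-0.004,0.0153,0.073,0,0.05,-0.004,0.0153,0.073,0,0.05,-0.004,0.0153,0.073,0,0.05,-0.004,0.0153,0.073,0],
)

```text
clock: 16.7
position: [0.6404, -0.1382, 0.0858]
ee_rot: [0.994, 0.113, 0.001, 0.0]
ft_force: [0.3, 0.4, -1.9]
grip_width: 0.689
```

```bash
python3 - <<'E'
from fit import *
rel(.6402,-.1382,.045,.228)
snap('scene','s8')
b=cv2.imread('pics/s8.png')[230:350,130:270]
cv2.imwrite('pics/m11.png',cv2.resize(b,(700,600),interpolation=cv2.INTER_CUBIC))
E
```

```text
at [ 0.6404 -0.1382  0.0858] psi 0.2268 tilt [ 0.001 -0.    -1.   ] j7 -1.477 rel [-0.0002 -0.0001  0.0408] twist -0.0012 t 16.7 F [ 0.3  0.4 -1.9] w 0.689
```

View pics/m11.png

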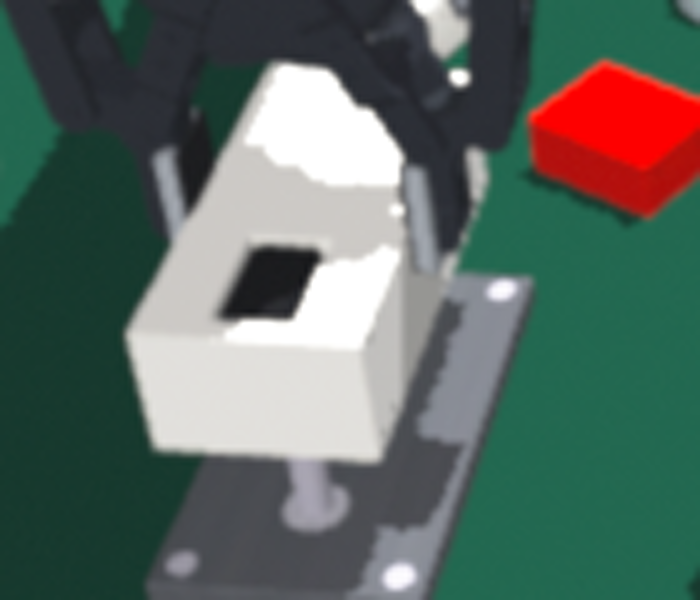

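Emit:
jog_arm(
  steps=[0.05,0,0,0.005,0,0.05,0,0,0.01,0,0.05,0,0,0.015,0,0.05,0,0,0.019,0,0.05,0,0,0.023,0,0.05,0,0,0.026,0,0.05,0,0,0.028,0,0.05,0,0,0.028,0,0.05,0,0,0.028,0,0.05,0,0,0.028,0],
)

```text
clock: 17.75
position: [0.6402, -0.1383, 0.0573]
ee_rot: [0.994, 0.113, 0.0, 0.0]
ft_force: [0.2, 0.5, -1.7]
grip_width: 0.688
```

```bash
python3 - <<'E'
from fit import *
rel(.6402,-.1382,.045,.228)
snap('scene','s9')
b=cv2.imread('pics/s9.png')[230:370,130:270]
cv2.imwrite('pics/m12.png',cv2.resize(b,(600,600),interpolation=cv2.INTER_CUBIC))
E
```

```text
at [ 0.6402 -0.1383  0.0573] psi 0.2267 tilt [ 0. -0. -1.] j7 -1.491 rel [ 0.     -0.0001  0.0123] twist -0.0013 t 17.75 F [ 0.2  0.5 -1.7] w 0.688
```

View pics/m12.png

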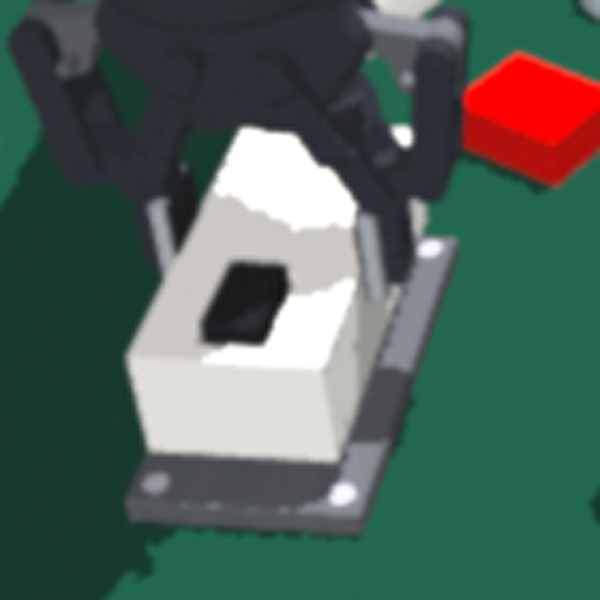

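The pod is rising, so the post is through the hole. Continuing down.

Emit:
jog_arm(
  steps=[0.05,0,0,0.003,0,0.05,0,0,0.006,0,0.05,0,0,0.008,0,0.05,0,0,0.01,0,0.05,0,0,0.0115,0,0.05,0,0,0.0125,0,0.05,0,0,0.013,0,0.05,0,0,0.0135,0,0.05,0,0,0.0135,0,0.05,0,0,0.0135,0],
)

```text
clock: 18.8
position: [0.64, -0.1382, 0.0442]
ee_rot: [0.994, 0.113, -0.0, 0.0]
ft_force: [-3.9, 0.3, 5.2]
grip_width: 0.684
```

```bash
python3 - <<'E'
from fit import *
rel(.6402,-.1382,.044,.228)
E
```

```text
at [ 0.64   -0.1382  0.0442] psi 0.2267 tilt [-0. -0. -1.] j7 -1.497 rel [0.0002 0.     0.0002] twist -0.0013 t 18.8 F [-3.9  0.3  5.2] w 0.684
```

Emit:
jog_arm(
  steps=[0.07,0,0,0,0,0.08,0,0,0,0,0.08,0,0,0,0,0.08,0,0,-0.005,0,0.08,0,0,-0.02,0,0.08,0,0,-0.04,0,0.08,0,0,-0.06,0,0.08,0,0,-0.085,0,0.08,0,0,-0.085,0,0.08,0,0,-0.085,0],
)

```text
clock: 19.8
position: [0.6405, -0.1383, 0.13]
ee_rot: [0.994, 0.113, 0.001, 0.0]
ft_force: [-1.1, -1.1, -0.2]
grip_width: 0.936
```

```bash
python3 - <<'E'
from fit import *
rel(.6402,-.1382,.13,.228)
snap('scene','s10');snap('top','t10')
b=cv2.imread('pics/s10.png')[230:370,130:270]
cv2.imwrite('pics/m13.png',cv2.resize(b,(600,600),interpolation=cv2.INTER_CUBIC))
E
```

```text
at [ 0.6405 -0.1383  0.13  ] psi 0.2267 tilt [ 0.002 -0.001 -1.   ] j7 -1.457 rel [-0.0003 -0.0002 -0.    ] twist -0.0013 t 19.8 F [-1.1 -1.1 -0.2] w 0.936
```

View pics/m13.png

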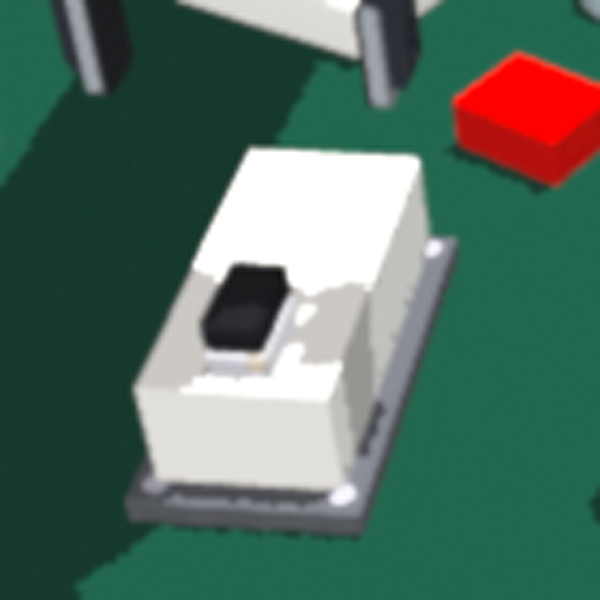

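```bash
python3 - <<'E'
from fit import *
b=cv2.imread('pics/s10.png')[280:360,150:230]
cv2.imwrite('pics/m14.png',cv2.resize(b,(560,560),interpolation=cv2.INTER_CUBIC))
ps=.2268;o=np.array([.6405,-.1382])
R=np.array([[np.cos(ps),-np.sin(ps)],[np.sin(ps),np.cos(ps)]])
def show(nm,l,z,dz=0):
    q=w2px('scene',[*(o+R@l),z]);print(nm,l,z,((q+.43-[150,280])*7).round())
for z in(.05,.01):
  for l in((.06,.03),(.06,-.03)): show('nest',l,z)
for l in((.068,.038),(.068,-.038)): show('plate',l,.01)
for l in((.052,.01),(.052,-.01),(.02,-.01),(.02,.01)): show('pod',l,.07)
E
```

```text
nest (0.06, 0.03) 0.05 [386. 308.]
nest (0.06, -0.03) 0.05 [ 70. 290.]
nest (0.06, 0.03) 0.01 [413. 460.]
nest (0.06, -0.03) 0.01 [108. 441.]
plate (0.068, 0.038) 0.01 [443. 493.]
plate (0.068, -0.038) 0.01 [ 53. 469.]
pod (0.052, 0.01) 0.07 [277. 193.]
pod (0.052, -0.01) 0.07 [171. 187.]
pod (0.02, -0.01) 0.07 [224.  75.]
pod (0.02, 0.01) 0.07 [326.  80.]
```

View pics/m14.png

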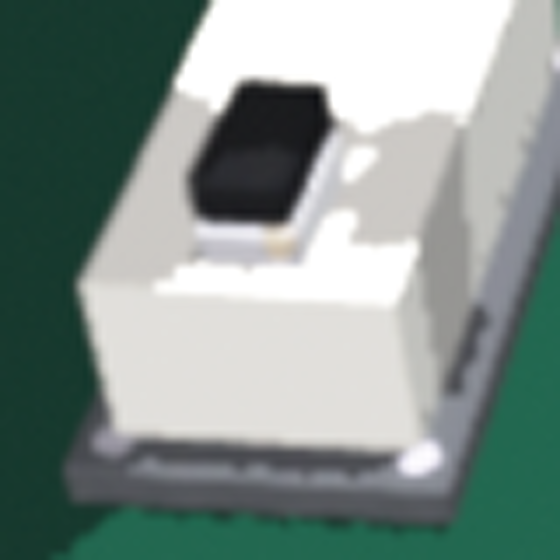

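```bash
python3 - <<'E'
from fit import *
d=np.load('pics/s10.npy');K,T=cal('scene');Ti=np.linalg.inv(T)
def zz(us,vs):
    P=[px2w('scene',u,v,d[v,u]) for u in us for v in vs if d[v,u]>0]; P=np.array(P); return P.mean(0).round(4),P[:,2].std().round(4),len(P)
# crop7 -> px : 150+x/7, 280+y/7
print('nest top rear',zz(range(185,215),range(270,290)))
print('nest top left of pod',zz(range(167,174),range(306,316)))
print('pod top',zz(range(182,193),range(298,308)))
print('plate right',zz(range(222,227),range(308,330)))
print('plate front',zz(range(170,205),range(345,348)))
d0=np.load('pics/s0.npy');d=d0
print('s0 plate',zz(range(180,205),range(300,312)))
print('s0 nest top',zz(range(310,330),range(255,260)), zz(range(300,345),range(258,278)))
d=np.load('pics/t10.npy');im=cv2.imread('pics/t10.png')
cv2.imwrite('pics/m15.png',cv2.resize(im[100:260,300:460],(600,600)))
E
```

```text
nest top rear (array([ 0.6113, -0.1479,  0.0482]), np.float64(0.0022), 597)
nest top left of pod (array([ 0.6811, -0.1541,  0.0469]), np.float64(0.0084), 70)
pod top (array([ 0.6796, -0.1257,  0.0677]), np.float64(0.0014), 109)
plate right (array([ 0.6348, -0.1019,  0.0053]), np.float64(0.004), 110)
plate front (array([ 0.7008, -0.1234,  0.0083]), np.float64(0.0009), 105)
s0 plate (array([ 0.6268, -0.1579,  0.0082]), np.float64(0.001), 299)
s0 nest top (array([ 0.4935, -0.0021,  0.0386]), np.float64(0.0007), 99) (array([0.5149, 0.0087, 0.0361]), np.float64(0.0072), 894)
```

View pics/m15.png

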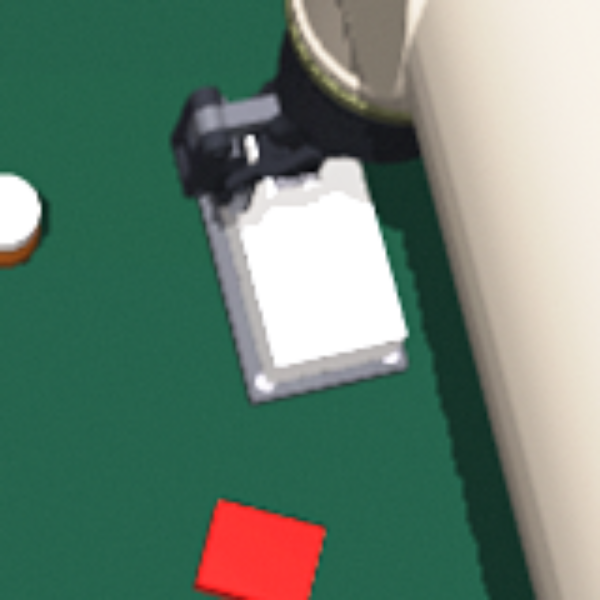

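Depth puts the nest top at about 50 mm and the pod top at about 70 mm, so the nest is seated and the pod is raised. Going for the pod.

Emit:
jog_arm(
  steps=[0.045,0.01,0,0,0,0.045,0.025,0,0,0,0.045,0.0355,0,0,0,0.045,0.0355,0,0.015,0,0.045,0.0355,0,0.03,0,0.045,0.0355,0,0.04,0,0.045,0.0355,0,0.04,0,0.045,0.0355,0,0.04,0,0.045,0.0355,0,0.04,0,0.045,0.0355,0,0.04,0],
  grip_force=20,
)

```text
clock: 20.9
position: [0.6749, -0.1304, 0.0894]
ee_rot: [0.994, 0.113, 0.001, 0.0]
ft_force: [0.7, -0.4, -0.9]
grip_width: 0.526
```

```bash
python3 - <<'E'
from fit import *
rel(.675,-.130,.070,.227)
snap('scene','s11')
b=cv2.imread('pics/s11.png')[250:350,140:240]
cv2.imwrite('pics/m16.png',cv2.resize(b,(600,600),interpolation=cv2.INTER_CUBIC))
E
```

```text
at [ 0.6749 -0.1304  0.0894] psi 0.2266 tilt [ 0.001 -0.    -1.   ] j7 -1.492 rel [ 0.0001 -0.0004  0.0194] twist -0.0004 t 20.9 F [ 0.7 -0.4 -0.9] w 0.526
```

View pics/m16.png

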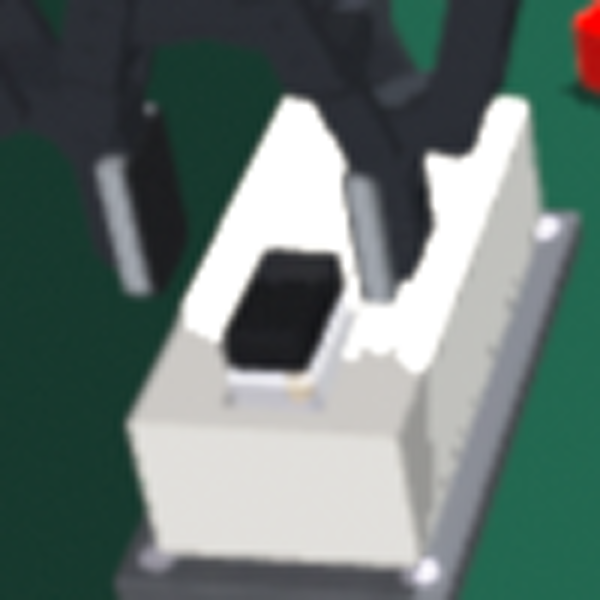

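Emit:
jog_arm(
  steps=[0.045,0,0,0.007,0,0.045,0,0,0.014,0,0.045,0,0,0.0195,0,0.045,0,0,0.0195,0,0.04,0,0,0.0195,0,0.03,0,0,0.0195,0,0.01,0,0,0.0195,0,0.01,0,0,0.0195,0,0.01,0,0,0.0195,0,0.01,0,0,0.0195,0],
)

```text
clock: 21.95
position: [0.6748, -0.1302, 0.0694]
ee_rot: [0.994, 0.113, 0.0, 0.0]
ft_force: [0.1, 1.1, 3.3]
grip_width: 0.226
```

```bash
python3 - <<'E'
from fit import *
rel(.675,-.130,.15,.227)
snap('scene','s12')
b=cv2.imread('pics/s12.png')[250:350,140:240]
cv2.imwrite('pics/m17.png',cv2.resize(b,(600,600),interpolation=cv2.INTER_CUBIC))
E
```

```text
at [ 0.6748 -0.1302  0.0694] psi 0.2269 tilt [ 0.001 -0.    -1.   ] j7 -1.5 rel [ 0.0003 -0.0001 -0.0806] twist -0.0001 t 21.95 F [0.1 1.1 3.3] w 0.226
```

View pics/m17.png

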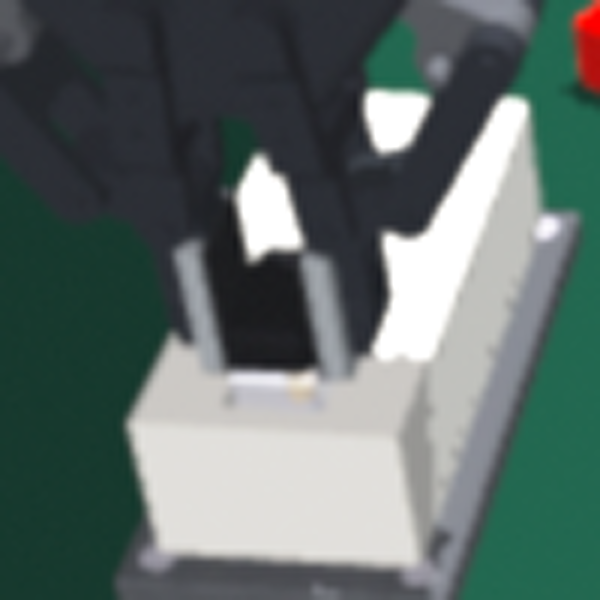

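Emit:
jog_arm(
  steps=[0.01,0,0,-0.004,0,0.01,0,0,-0.01,0,0.01,0,0,-0.018,0,0.01,0,0,-0.026,0,0.01,0,0,-0.035,0,0.01,0,0,-0.05,0,0.01,0,0,-0.065,0,0.01,0,0,-0.08,0,0.01,0,0,-0.08,0,0.01,0,0,-0.08,0],
)

```text
clock: 23.0
position: [0.6747, -0.1303, 0.1494]
ee_rot: [0.994, 0.113, 0.0, 0.0]
ft_force: [0.5, 0.0, -0.7]
grip_width: 0.227
```

```bash
python3 - <<'E'
from fit import *
rel(.411,-.249,.15,.0)
snap('scene','s13')
b=cv2.imread('pics/s13.png')[200:350,100:250]
cv2.imwrite('pics/m18.png',cv2.resize(b,(600,600),interpolation=cv2.INTER_CUBIC))
E
```

```text
at [ 0.6747 -0.1303  0.1494] psi 0.2268 tilt [ 0.001 -0.    -1.   ] j7 -1.469 rel [-0.2836  0.0564 -0.0007] twist 0.2268 t 23.0 F [ 0.5  0.  -0.7] w 0.227
```

View pics/m18.png

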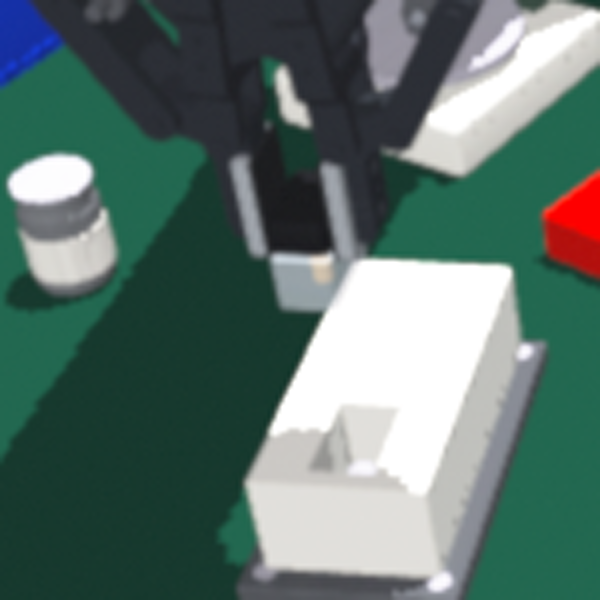

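Emit:
jog_arm(
  steps=[0.01,-0.015,0.003,0,0,0.01,-0.045,0.009,0,0,0.01,-0.085,0.017,0,0,0.01,-0.125,0.025,0,0,0.01,-0.165,0.032,0,0,0.01,-0.205,0.04,0,0,0.01,-0.24,0.047,0,0,0.01,-0.265,0.052,0,0,0.01,-0.28,0.055,0,0,0.01,-0.2835,0.0555,0,0],
)

```text
clock: 24.05
position: [0.4089, -0.2491, 0.1485]
ee_rot: [0.994, 0.112, -0.001, 0.0]
ft_force: [0.7, -0.2, -0.3]
grip_width: 0.222
```

Emit:
jog_arm(
  steps=[0.01,0,0,0.01,0,0.01,0,0,0.025,0,0.01,0,0,0.04,0,0.01,0,0,0.05,0,0.01,0,0,0.055,0,0.01,0,0,0.055,0,0.01,0,0,0.055,0,0.01,0,0,0.055,0,0.01,0,0,0.055,0,0.01,0,0,0.055,0],
)

```text
clock: 25.05
position: [0.411, -0.2483, 0.0944]
ee_rot: [0.994, 0.113, 0.0, 0.0]
ft_force: [-0.4, -0.4, -0.0]
grip_width: 0.23
```

```bash
python3 - <<'E'
from fit import *
rel(.411,-.248,.0744,.227)
snap('scene','s14')
b=cv2.imread('pics/s14.png')[150:260,150:260]
cv2.imwrite('pics/m19.png',cv2.resize(b,(600,600),interpolation=cv2.INTER_CUBIC))
E
```

```text
at [ 0.411  -0.2483  0.0944] psi 0.2266 tilt [ 0.    -0.001 -1.   ] j7 -1.053 rel [ 0.0001 -0.0003  0.02  ] twist -0.0004 t 25.05 F [-0.4 -0.4 -0. ] w 0.23
```

View pics/m19.png

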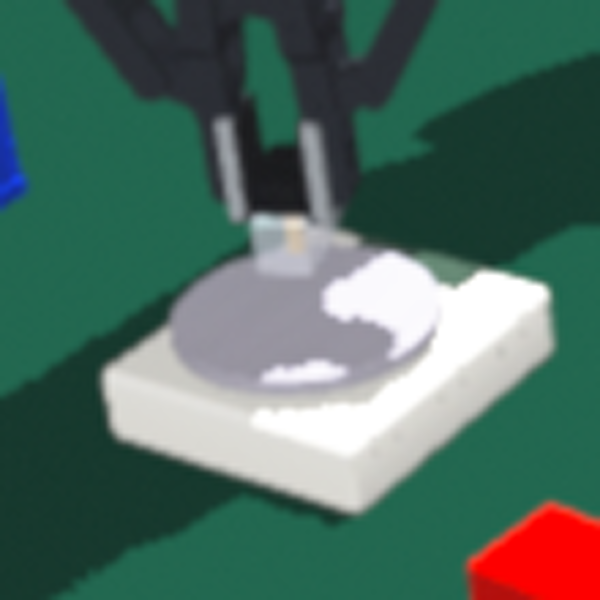

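Emit:
jog_arm(
  steps=[0.01,0,0,0.005,0,0.01,0,0,0.01,0,0.01,0,0,0.014,0,0.01,0,0,0.017,0,0.01,0,0,0.019,0,0.01,0,0,0.02,0,0.01,0,0,0.0205,0,0.01,0,0,0.0205,0,0.01,0,0,0.0205,0,0.01,0,0,0.0205,0],
)

```text
clock: 26.1
position: [0.4109, -0.2482, 0.0737]
ee_rot: [0.994, 0.113, 0.0, 0.0]
ft_force: [-0.8, 0.1, 0.3]
grip_width: 0.226
```

```bash
python3 - <<'E'
from fit import *
rel(.411,-.248,.0734,.227)
snap('scene','s15')
b=cv2.imread('pics/s15.png')[150:260,150:260]
cv2.imwrite('pics/m20.png',cv2.resize(b,(600,600),interpolation=cv2.INTER_CUBIC))
E
```

```text
at [ 0.4109 -0.2482  0.0737] psi 0.2268 tilt [ 0. -0. -1.] j7 -1.077 rel [ 0.0001 -0.0001  0.0003] twist -0.0002 t 26.1 F [-0.8  0.1  0.3] w 0.226
```

View pics/m20.png

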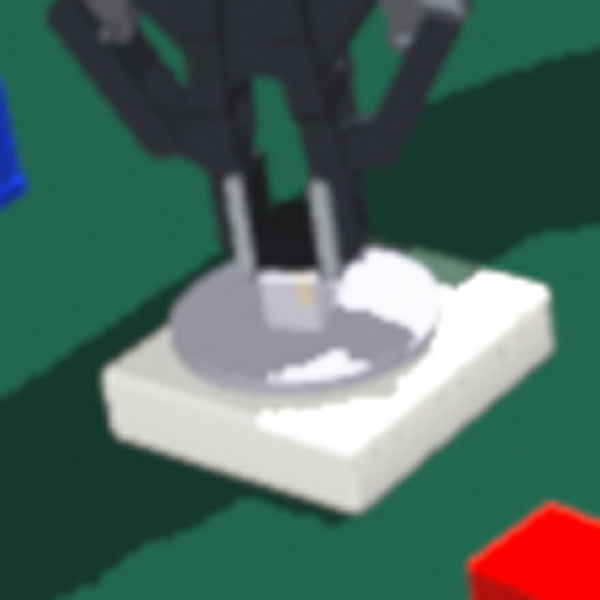

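```bash
python3 - <<'E'
from fit import *
k=600/110
f=lambda x,y:(150+x/k-.4,150+y/k-.4)
for z in(.04,.042):print(ray('scene',*f(294,329),z), ray('scene',*f(305,318),z))
o=manip.get_obs()['position'];X=np.array([.974,.225,0])
for z in(.04,.045): print(((w2px('scene',[*(o+.016*X)[:2],z])-150+.4)*k).round())
E
```

```text
[ 0.42321687 -0.2450067   0.04      ] [ 0.4157682  -0.24496528  0.04      ]
[ 0.42609161 -0.24314859  0.042     ] [ 0.41867462 -0.24310735  0.042     ]
[290. 334.]
[288. 321.]
```

Emit:
jog_arm(
  steps=[0.01,0,0,0.0005,0,0.01,0,0,0.0005,0,0.022,0,0,0.0005,0,0.026,0,0,0.0005,0,0.032,0,0,0.0005,0,0.04,0,0,0.0005,0,0.05,0,0,0.0005,0,0.05,0,0,0.0005,0,0.05,0,0,-0.01,0,0.05,0,0,-0.03,0],
)

```text
clock: 27.15
position: [0.4102, -0.2475, 0.1035]
ee_rot: [0.994, 0.113, -0.001, -0.001]
ft_force: [0.6, -0.4, 0.5]
grip_width: 0.585
```

Emit:
jog_arm(
  steps=[0.05,0,0,-0.03,0,0.05,0,0,-0.06,0,0.05,0,0,-0.1,0,0.05,-0.02,0.03,-0.13,0,0.05,-0.03,0.07,-0.14,0,0.05,-0.04,0.11,-0.14,0,0.05,-0.05,0.15,-0.14,0,0.05,-0.06,0.18,-0.14,0,0.05,-0.07,0.21,-0.14,0,0.05,-0.07,0.23,-0.14,0],
)

```text
clock: 28.15
position: [0.3926, -0.4907, 0.244]
ee_rot: [0.994, 0.112, -0.0, 0.0]
ft_force: [0.6, 0.1, 0.1]
grip_width: 0.586
```

```bash
python3 - <<'E'
from fit import *
rel(.411,-.248,.0734,.227)
snap('scene','s16');snap('top','t16')
E
```

```text
at [ 0.3926 -0.4907  0.244 ] psi 0.2236 tilt [-0.    -0.001 -1.   ] j7 -0.681 rel [ 0.0719 -0.2327  0.1705] twist -0.0034 t 28.15 F [0.6 0.1 0.1] w 0.586
```

View pics/s16.png

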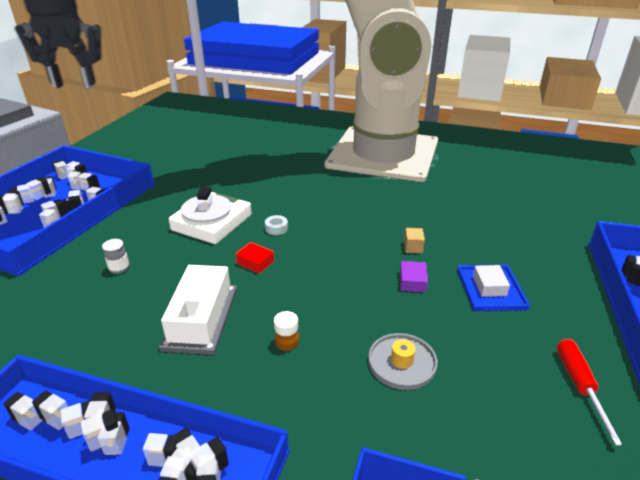

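View pics/t16.png

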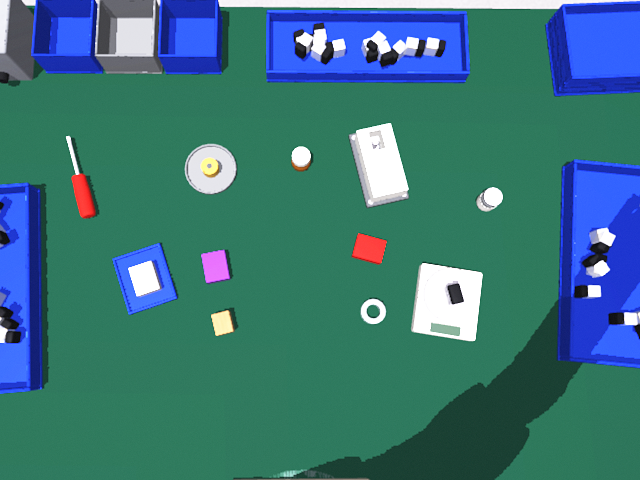

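```bash
python3 - <<'E'
from fit import *
im=cv2.imread('pics/t16.png')
cv2.imwrite('pics/m21.png',np.hstack([cv2.resize(im[115:215,340:420],(400,500),interpolation=cv2.INTER_CUBIC),cv2.resize(im[262:342,410:490],(400,500),interpolation=cv2.INTER_CUBIC)]))
s=cv2.imread('pics/s16.png')
cv2.imwrite('pics/m22.png',np.hstack([cv2.resize(s[180:250,165:255],(400,400),interpolation=cv2.INTER_CUBIC),cv2.resize(s[255:355,150:250],(400,400),interpolation=cv2.INTER_CUBIC)]))
d=np.load('pics/s16.npy')
def plane(us,vs):
    P=np.array([px2w('scene',u,v,d[v,u]) for u in us for v in vs if d[v,u]>0]);A=np.c_[P[:,:2]-P[:,:2].mean(0),np.ones(len(P))];return np.linalg.lstsq(A,P[:,2],rcond=None)[0].round(4)
print(plane(range(195,220),range(272,292)))
E
```

```text
[-0.0005  0.0005  0.0483]
```

View pics/m21.png

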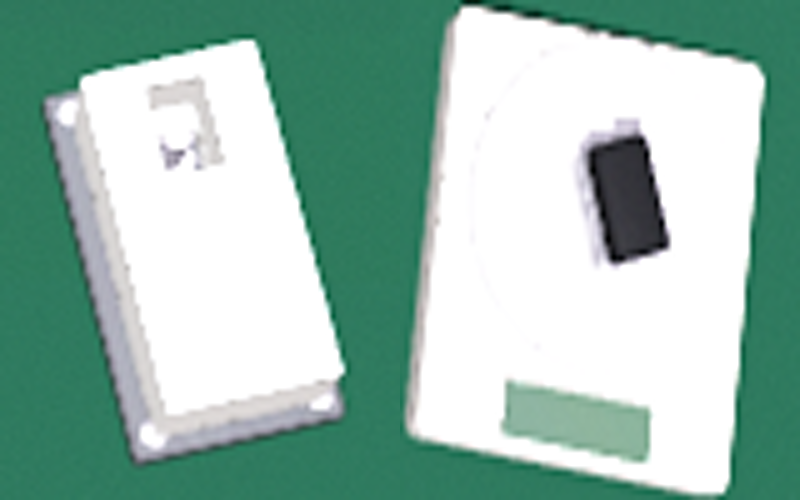

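View pics/m22.png

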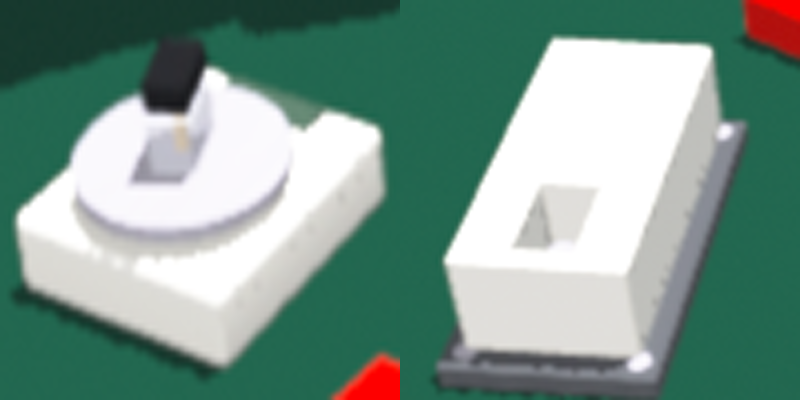

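```bash
python3 - <<'E'
from fit import *
g=lambda x,y,ox,oy,s:(ox+x/s-.5+.5/s,oy+y/s-.5+.5/s)
print('nest',*fitrect('top',[g(x,y,340,115,5) for x,y in((78,77),(258,38),(344,375),(163,417))],(.12,.06),.05),'stand .6371 -.1399 .2246')
print('pod top',ray('top',410+627/5-80+0*1,262+200/6.25,.074), ray('top',410+(627-400)/5,262+200/6.25,.074),'pan .4091 -.2504')
print('block',ray('top',145,279,.026),'tray .4404 .2606'); print('button',ray('top',209.5,167.5,.028),'dish .6318 .1544')
print('jar/box moved? see px', manip.get_obs()['joint_velocities'].round(3))
a=cv2.imread('pics/t0.png').astype(int);b=cv2.imread('pics/t16.png').astype(int)
for n,(x0,y0,x1,y1) in dict(jar=(285,140,318,178),box=(205,302,242,342)).items(): print(n,np.abs(a-b)[y0:y1,x0:x1].mean())
E
```

```text
nest [ 0.63661635 -0.14038302  0.21893129] [[-0.3 -1.8]
 [-1.5  1.7]
 [ 0.2  1.4]
 [ 1.7 -1.4]] stand .6371 -.1399 .2246
pod top [ 0.40685445 -0.24945516  0.074     ] [ 0.40685445 -0.24945516  0.074     ] pan .4091 -.2504
block [0.43676991 0.25643363 0.026     ] tray .4404 .2606
button [0.62860316 0.15347508 0.028     ] dish .6318 .1544
jar/box moved? see px [-0.011 -0.043 -0.036  0.058 -0.029 -0.005 -0.014]
jar 1.164274322169059
box 1.2984234234234233
```

All targets are within tolerance, and the jar and box haven't moved. Handing in.

```bash
python3 - <<'E'
from workcell import manip
print(manip.hand_in())
E
```

```text
the job is handed in; nothing more can be done
None
```

The stack is apart and everything is in its place. I handed the job in at about 28 s of the 106 s allowed; the hand-in gives no verdict.

I moved the button to the dish and the steel block to the blue tray. Then I seated the nest on the stand, which raised the pod about 20 mm, and stood the pod on the scale's pan.

The last camera checks showed:

| Item | Distance from target centre | Limit |
|---|---|---|
| Button in dish | about 3 mm | 28 mm |
| Block in tray | about 4 mm each way | 28 mm each way |
| Nest on stand | under 1 mm, 0.006 rad | 12 mm, 0.25 rad |
| Pod on pan | about 2.5 mm (top view); about 5 mm (scene view, before release) | 25 mm |

- **Flat and upright:** The depth fit on the nest's top gave a slope of about 0.0005. Adding back the roughly 1.7 mm that depth reads low, its height matches being seated. I judged the button, block and pod upright or flat by eye only.
- **Bystanders:** The jar and box regions look the same as in the first picture.
- **Arm:** It is clear of everything, with the gripper open.
- **Disagreement:** The two cameras differ by about 3 mm in x and 4 mm in y. I took values between them and used the known gripper position to correct sideways (y); all the margins are larger than that.

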